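# Fit the top plate on the two-post mould clamp

## Task

Close the wax mould: take the long clamp plate with the red handle, line both of its holes up with the two posts of the green mould clamp and lower it over them until it lies flat on the aluminium mould. Keep hold of it until it is down, then let go and leave it there. The shorter plate with the blue handle does not fit; leave it where it lies.

Things in the scene. Friction and masses are not known exactly. Their poses are not given: they have to be found in the camera images.
- long_plate: Aluminium plate 190 (x) x 60 (y) x 8 mm, 0.3 kg, loose, flat on the table; it fits the clamp. Two 22 mm through holes on its x axis, 70 mm either side of centre. Red bar handle over the middle along x: 62 mm long, 16 mm wide (y), 24 to 44 mm above the underside, on two 12 mm legs at x = +-23 mm. Origin: centre of the underside, z up; both ends alike.
- short_plate: The plate that does not fit: aluminium, 150 (x) x 60 (y) x 8 mm, two 22 mm holes only 100 mm apart, a like handle in blue. Origin: centre of its underside, z up. Loose, flat on the table.
- mould_clamp: Fixed. Green base 190 (x) x 80 x 16 mm, on it an aluminium mould 90 x 60 mm with flat top at z = 41 mm; on the x axis, 70 mm either side of centre, two upright steel posts, 12 mm thick, top at z = 76 mm, tapering over the last 25 mm to 4 mm. Origin: centre of the base's underside, on the table, z up. Plate home: its underside centre 41 mm above this origin.

How it is judged (in metres and radians):
On the way:
1. the long plate, still held, has been lowered over both posts to within 15 mm of the mould (contact force between the fingers and long_plate above 1 N and z of long_plate in the frame of mould_clamp between 0.035 and 0.056 m and horizontal distance between long_plate and mould_clamp below 0.012 m and angle between the x axis of long_plate and the x axis of mould_clamp, either way round below 0.18 rad), for 0.1 s.
At the end, for the whole second after the job is handed in: The long plate lies over both posts, flat on the mould (underside within 4 mm of the mould's top, tilt under 3.4 degrees), centred within 12 mm and along the clamp within 10 degrees, at rest and released (horizontal distance between long_plate and mould_clamp below 0.012 m and angle between the x axis of long_plate and the x axis of mould_clamp, either way round below 0.18 rad and z of long_plate in the frame of mould_clamp between 0.037 and 0.045 m and angle between long_plate's own z axis and vertical below 0.06 rad and linear speed of long_plate below 0.02 m/s and contact force between the fingers and long_plate below 0.1 N); the robot touches nothing.
It fails at once if the short plate with the blue handle is moved more than 30 mm (distance of short_plate from where it was at the start of the episode above 0.03 m).
It also fails if it takes over 35 s, if anything falls off the work surface, if the arm or the gripper's body presses on something with over 40 N, if the wrist force passes 120 N, or if a joint passes its speed limit or range.

## Robot

A 6-joint arm with a two-finger parallel gripper is mounted at the origin on a cart in front of the work surface, level with it; the furniture and walls round the work are solid. World frame = base frame: x ahead of the robot, y to its left, z up, the work surface at z = 0. Lengths are in m, angles in degrees, forces in N, time in s.
With the tool pointing down it reaches from about 0.35 to 0.875 m from the base axis. Payload 4.2 kg.
Tool frame: the origin (TCP) lies midway between the tips of the shut fingers; the grasp point (between the pads) lies 19 mm behind it (arm.tcp_to_grasp is the distance from the TCP to the grasp point, in m); z points along the fingers, y is the line along which they close (so a half turn about z gives the same grasp; the last joint's range is limited). The gripper opens to 85 mm and grips with 20 to 120 N. Pads are 22 mm wide; open, the fingers measure 114 mm over their backs; the gripper's body (76 mm by 85 mm) begins 54 mm behind the grasp point. The pads swing forward as they close: fully open they stand 13 mm farther back than shut.
Start: joints at [-54.053, 22.042, 0.453, 0, -68.411, -14.817], TCP at [0.225, -0.583, 0.231] pointing down, gripper open.
Joint ranges: [-179.83, 179.83], [-69.29, 118.12], [-61.27, 80.66], [-181.25, 117.63], [-171.15, -9.14], [-177.46, 177.46]. Speed limits (degrees/s): [159.86, 159.86, 180, 180, 180, 180].

## Interface

Orientations are given as a 3x3 rotation matrix whose columns are the frame's x, y, z axes.
In Python, from cell import sensors, optics, arm, silhouettes, pinpoint gives the robot as it stands. The module is installed in compiled form; this text tells all that it offers.
- The arm moves only by the shell command python3 -m handwheel 'ROWS'. ROWS is a JSON object of lists of equal length, an entry for each row: "grip": the gripper command: -1 is fully open, 1 is shut, values between are in proportion; "linear": the shift along the tool's x, y, z in cm, a list of three; "dr": the turn, a rotation vector about the tool's x, y, z in degrees, a list of three. A call has 1 to 10 rows; each row is the pose to reach, as a shift and turn from the pose commanded when the call began, along the tool's axes at that moment; what a row does not reach only later rows make up. A row lasts 1/12 s, in which the tool goes at most 41.7 mm and 7.16 degrees, less where a joint would pass 70% of its speed; a pose out of reach is approached as far as the arm can. A call with a gripper value outside its range is refused whole. The fingers move at their own pace and stop on an object; the grip force is fixed at half the most. Time passes only in rows, so rows that repeat a pose let the fingers close. It gives the time, the measured TCP pose, the force, the opening and the grip force at its end, in the units of the state.
- sensors.sense(): the state, without advancing time (a new reading comes with each control period).
- optics.capture(name): name is "scene" or "top" or "wrist"; returns the picture (400x640x3 uint8, blue, green, red); there is no depth.
- optics.camera_params(name): a dict with "vfov" (degrees; the focal length in pixels is half the picture's height over the tangent of half this angle, whatever the lens; pixels are square), "cx", "cy" (the principal point, pixels), "k1" (the pictures are not rectified: a ray, as slopes to the right and down, at radius r is drawn at 1 + k1 r^2 times it, then the intrinsics apply), "R" (3x3) and "t" (3): a world point X has camera coordinates R X + t. Camera axes: x right, y down, z forward; pixel columns grow to the right and rows downward; lengths in m; the calibration is good to about 2 mm. A picture is of the moment at which its call begins: read the wrist's pose just before it. camera_params takes no time and is no camera call; for the wrist camera it gives the pose at the moment of the call.
- arm.sign_off(): hands the job in; it is judged then, once.
Trained networks look in the newest picture that a camera, given by its name, has taken for a name from the list of things; names that differ only in an ending like _2 or _b are one class to them, and where a whole thing is asked for, a point or a joint stands for the part that bears it (a point fixed in the world has none). Each returns a list of dicts, best first, with "score" (0 to 1); they miss things now and then, are a little off and sometimes report something else, mostly with a low value. They report only what shows in the picture. A call takes as long as a camera call.
- silhouettes(camera, name): "region" (400x640 bool, what is visible of it).
- pinpoint(camera, name): "at" ([x, y, z] in m, in world coordinates, good to about 4 mm: a listed point, or the origin of a listed thing).
The state is a dict: "t": time; "joints": joint angles; "qd": joint speeds; "effort": joint torques, N m; "tcp_pos": TCP position; "orientation": TCP orientation; "wrist_force": force on the tool from outside, world axes, zero at the start; "ft_torque": the same for the moment, N m; "gripper_width": finger opening in m; "gripper_force": force on a finger pad.
Only numpy, scipy, OpenCV 4.12 (cv2) and the standard library are available. Lean on these libraries where they do the work, as an engineer would, in place of code of your own. Each camera call takes 0.05 s, during which the arm holds its last target. There are 200 camera calls.

## Working session

There is one attempt and no reset: what is moved stays moved. The work goes in short steps, Python scripts to look and compute and a shell command to move; the robot and the scene stay as the last step left them, time stands still between calls to the robot, and variables do not carry over. Pictures are saved under pics/ and viewed, at most 10 in all, crops included, and the job is handed in when it is done.

```bash
mkdir -p pics; cat > h.py <<'E'
import numpy as np,cv2
from cell import sensors,optics,arm,silhouettes,pinpoint
def ray(cam,uv,P=None):
    P=P or optics.camera_params(cam);f=200/np.tan(np.radians(P['vfov'])/2)
    d=(np.array(uv,float)-[P['cx'],P['cy']])/f;s=d.copy()
    for _ in range(30): s=d/(1+P['k1']*(s@s))
    R=np.array(P['R']);return -R.T@np.array(P['t']),R.T@np.array([s[0],s[1],1])
def atz(cam,uv,z,P=None):
    o,d=ray(cam,uv,P);return o+d*(z-o[2])/d[2]
def tri(rays):
    A=np.zeros((3,3));b=np.zeros(3)
    for o,d in rays:
        d=d/np.linalg.norm(d);M=np.eye(3)-np.outer(d,d);A+=M;b+=M@o
    return np.linalg.solve(A,b)
def proj(cam,X,P=None):
    P=P or optics.camera_params(cam);f=200/np.tan(np.radians(P['vfov'])/2)
    c=np.array(P['R'])@X+np.array(P['t']);s=c[:2]/c[2];return f*s*(1+P['k1']*(s@s))+[P['cx'],P['cy']]
E
python3 - <<'E'
from h import *
s=sensors.sense();print(s['t'],s['tcp_pos'],np.round(s['orientation'],3).tolist())
for c in ['scene','top']:
    im=optics.capture(c);cv2.imwrite(f'pics/{c}0.png',im)
    P=optics.camera_params(c);print(c,np.round(ray(c,(P['cx'],P['cy']))[0],3))
    for n in ['long_plate','short_plate','mould_clamp']:
        for r in pinpoint(c,n)[:2]: print(c,n,round(r['score'],2),np.round(r['at'],4))
        for r in silhouettes(c,n)[:2]:
            m=r['region'].astype('uint8');p=np.argwhere(m)[:,::-1].astype(np.float32)
            print('  sil',round(r['score'],2),len(p),cv2.minAreaRect(p))
            if n!='mould_clamp' or 1:
                q=np.array([atz(c,u,.008)[:2] for u in p[::3]],np.float32);print('   world',cv2.minAreaRect(q))
E
```

```text
0.0 [ 0.22510657 -0.58242888  0.23022412] [[-0.933, -0.36, -0.001], [-0.36, 0.933, 0.002], [0.0, 0.002, -1.0]]
scene [-0.355 -0.567  0.61 ]
scene long_plate 0.76 [ 0.5189 -0.2796  0.0012]
  sil 0.72 1509 ((404.1000671386719, 237.30003356933594), (29.96331024169922, 58.58498001098633), 26.56505012512207)
   world ((0.5139515399932861, -0.2800666093826294), (0.19680927693843842, 0.06205764785408974), 8.733013153076172)
scene short_plate 0.83 [ 4.951e-01 -1.046e-01 -1.000e-04]
  sil 0.85 1230 ((326.4981384277344, 215.34759521484375), (26.278533935546875, 60.97107696533203), 52.4314079284668)
   world ((0.4943215847015381, -0.10397696495056152), (0.07660487294197083, 0.1675063520669937), 87.12474060058594)
scene mould_clamp 0.67 [ 0.5046  0.1209 -0.0009]
  sil 0.75 1957 ((247.2629852294922, 178.81002807617188), (35.25241470336914, 81.41048431396484), 69.67686462402344)
   world ((0.5362002849578857, 0.1384461224079132), (0.15715022385120392, 0.23701272904872894), 69.34598541259766)
top [ 0.333 -0.071  0.879]
top long_plate 0.62 [ 0.5167 -0.2759  0.0031]
  sil 0.64 2433 ((413.14691162109375, 210.66404724121094), (90.26905059814453, 29.64904022216797), 79.11447143554688)
   world ((0.5182297825813293, -0.2778499126434326), (0.18981969356536865, 0.06177385523915291), 8.550715446472168)
  sil 0.9 1859 ((330.1534729003906, 220.46533203125), (29.055086135864258, 71.74217987060547), 5.7105937004089355)
   world ((0.49563974142074585, -0.1051555722951889), (0.058974117040634155, 0.15041223168373108), 84.47129821777344)
top mould_clamp 0.73 [0.5077 0.1152 0.0031]
  sil 0.73 3489 ((222.22413635253906, 213.68966674804688), (39.18171691894531, 92.10488891601562), 21.801410675048828)
   world ((0.5082809925079346, 0.11882056295871735), (0.0825497955083847, 0.18982674181461334), 70.99427795410156)
```

```bash
python3 - <<'E'
import cv2
a=cv2.imread('pics/top0.png')[100:320,140:500];b=cv2.imread('pics/scene0.png')[100:320,140:500]
cv2.imwrite('pics/c1.png',cv2.resize(cv2.vconcat([a,b]),None,fx=1.35,fy=1.35,interpolation=cv2.INTER_CUBIC))
E
```

```text
(no output)
```

View pics/c1.png

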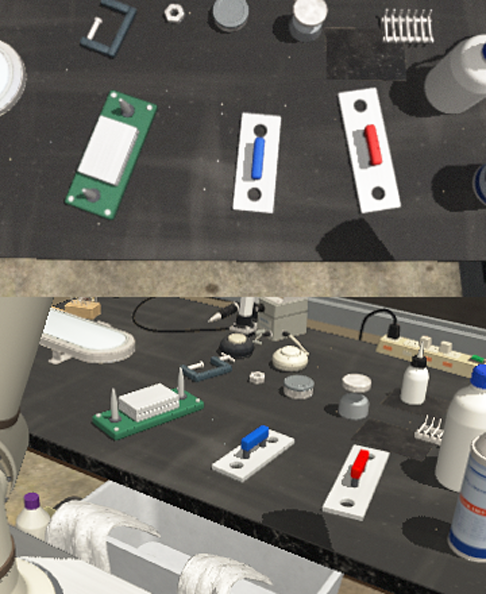

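The top view (upper half) shows the red plate at about (414,211) in full-picture pixels, leaning left going up, so its yaw is positive. The blue plate is at (330,220) and the green clamp at (222,214), with negative yaw. All three agree with the networks. Tall bottles stand to the right of the red plate, so I'll approach from the left.

```bash
cat >> h.py <<'E'
def shift(target,yaw_y=None):
    s=sensors.sense();R=np.array(s['orientation']);p=np.array(s['tcp_pos'])
    d=R.T@(np.array(target)-p)*100
    turn=None
    if yaw_y is not None:
        cur=np.degrees(np.arctan2(R[1,1],R[0,1]));turn=-((yaw_y-cur+90)%180-90)
    return np.round(d,2),turn
def red(im):
    h=cv2.cvtColor(im,cv2.COLOR_BGR2HSV);m=(((h[...,0]<8)|(h[...,0]>172))&(h[...,1]>150)&(h[...,2]>70)).astype('uint8')
    n,l,st,c=cv2.connectedComponentsWithStats(m);i=1+np.argmax(st[1:,4]);p=np.argwhere(l==i)[:,::-1].astype(np.float32)
    return st[i],cv2.minAreaRect(p),c[i]
E
python3 - <<'E'
from h import *
r=[]
for c in ['scene','top']:
    im=cv2.imread(f'pics/{c}0.png')
    x=im[120:320,380:450] if 1 else 0
    z=np.zeros_like(im);z[120:320,370:450]=x=im[120:320,370:450]
    st,rc,ce=red(z);print(c,st,rc,ce);r.append(ray(c,rc[0]))
print('handle',tri(r))
P=tri(r)
print([shift((.31,-.36,.23),98.5),shift((P[0],P[1],.2),98.5)])
E
```

```text
scene [400 213  14  22 170] ((406.2981872558594, 223.6605682373047), (8.872440338134766, 22.418148040771484), 28.300758361816406) [405.97058824 223.65882353]
top [410 193  13  29 222] ((415.90386962890625, 207.01925659179688), (29.025188446044922, 7.648529052734375), 78.69007110595703) [415.96396396 207.09459459]
handle [ 0.51837096 -0.27828365  0.03258994]
[(array([-15.94,  17.74,   0.13]), np.float64(12.631688315512179)), (array([-38.32,  17.85,   3.13]), np.float64(12.631688315512179))]
```

```bash
python3 -m handwheel '{"grip":[-1,-1,-1,-1,-1,-1,-1,-1,-1,-1],"linear":[[-2.7,3,0],[-5.4,6,0],[-8,9,0],[-10.7,12,0],[-13.4,15,0],[-16,17.5,0],[-20,17.8,0],[-24,17.8,0],[-28,17.8,1],[-32,17.8,2]],"dr":[[0,0,1.3],[0,0,2.6],[0,0,4],[0,0,5],[0,0,6.5],[0,0,8],[0,0,9],[0,0,10],[0,0,11.5],[0,0,12.6]]}'
python3 - <<'E'
from h import *
im=optics.capture('wrist');P=optics.camera_params('wrist');cv2.imwrite('pics/w1.png',im)
print(np.round(ray('wrist',(P['cx'],P['cy']),P),3),shift((.5184,-.2783,.14),98.5))
try:
    st,rc,ce=red(im);print(rc,atz('wrist',rc[0],.034,P))
except Exception as e: print(e)
E
```

```text
t: 1.53
tcp_pos: [0.4617, -0.3005, 0.2124]
orientation: [[-0.989, -0.148, 0.003], [-0.148, 0.989, -0.001], [-0.003, -0.002, -1.0]]
wrist_force: [0.1, -1.8, -0.7]
gripper_width: 0.0856
gripper_force: 0.0
[[ 0.388 -0.311  0.351]
 [ 0.308  0.046 -0.95 ]] (array([-5.4 ,  1.24,  6.92]), np.float64(0.17961703959281294))
((335.5, 227.5), (51.0, 13.0), 90.0) [ 0.5193675  -0.27614345  0.034     ]
```

View pics/w1.png

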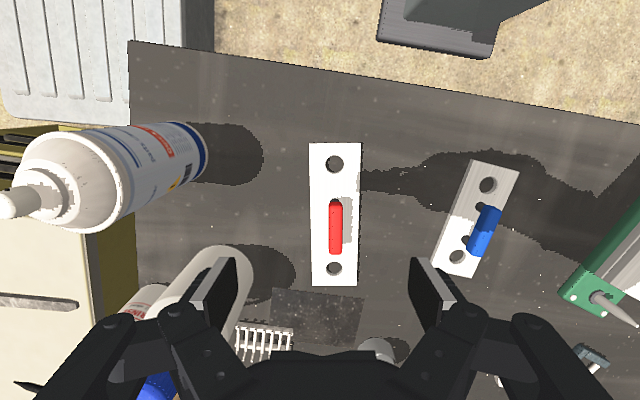

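The wrist view shows the red handle at (335,227) with its plate upright in the picture, so the tool is aligned. The blue plate is at (475,220), the clamp is cut off on the right, and the bottles on the left are clear. Next I'll look at the clamp posts with the wrist camera from two places, before the plate can block the view.

```bash
cat > look.py <<'E'
from h import *
import pickle,sys
im=optics.capture('wrist');P=optics.camera_params('wrist');n=sys.argv[1];cv2.imwrite(f'pics/{n}.png',im);pickle.dump(P,open(n+'.pkl','wb'))
for r in pinpoint('wrist','mould_clamp')[:2]: print(r)
for r in silhouettes('wrist','mould_clamp')[:1]: print(r['score'],cv2.boundingRect(r['region'].astype('uint8')))
E
python3 -m handwheel '{"grip":[-1,-1,-1,-1,-1,-1,-1,-1,-1,-1],"linear":[[-0.5,4,0],[-1,8,0],[-1.5,12,0],[-2,16,0],[-2.5,20,0],[-3,24,0],[-3.5,28,0],[-4,32,0],[-4,33,0],[-4,33,0]],"dr":[[0,0,0],[0,0,0],[0,0,0],[0,0,0],[0,0,0],[0,0,0],[0,0,0],[0,0,0],[0,0,0],[0,0,0]]}'
python3 look.py wA
python3 -m handwheel '{"grip":[-1,-1,-1,-1,-1],"linear":[[-0.5,4,0],[-1,8,0],[-1,10,0],[-1,10,0],[-1,10,0]],"dr":[[0,0,0],[0,0,0],[0,0,0],[0,0,0],[0,0,0]]}'
python3 look.py wB
python3 -c "
import cv2
cv2.imwrite('pics/wAB.png',cv2.vconcat([cv2.imread('pics/w%s.png'%c)[40:340,180:640] for c in 'AB']))"
```

```text
t: 2.42
tcp_pos: [0.4502, 0.0331, 0.2116]
orientation: [[-0.988, -0.153, 0.001], [-0.153, 0.988, 0.0], [-0.001, 0.0, -1.0]]
wrist_force: [0.4, -0.5, -0.1]
gripper_width: 0.0854
gripper_force: 0.0
{'at': [0.5011, 0.1213, -0.0018], 'score': 0.73}
0.84 (322, 148, 130, 155)
t: 2.98
tcp_pos: [0.4454, 0.1305, 0.2111]
orientation: [[-0.989, -0.148, -0.001], [-0.148, 0.989, -0.001], [0.001, -0.0, -1.0]]
wrist_force: [0.1, -0.6, 0.4]
gripper_width: 0.0854
gripper_force: 0.0
{'at': [0.5029, 0.1223, -0.0036], 'score': 0.56}
0.67 (247, 139, 126, 159)
```

View pics/wAB.png

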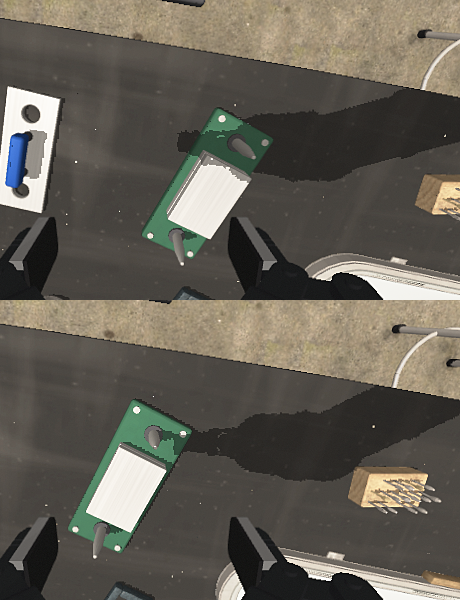

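The clamp shows clearly in both views. Tip estimates in full-picture pixels are (363,304) and (434,196) in A, and (275,298) and (334,186) in B. I'll zoom in to refine them.

```bash
python3 - <<'E'
import cv2
t=[('A',363,304),('A',434,196),('B',275,298),('B',334,186)]
c=[cv2.resize(cv2.imread(f'pics/w{n}.png')[y-25:y+25,x-30:x+30],None,fx=6,fy=6,interpolation=cv2.INTER_CUBIC) for n,x,y in t]
cv2.imwrite('pics/zoom.png',cv2.vconcat([cv2.hconcat(c[:2]),cv2.hconcat(c[2:])]))
E
```

```text
(no output)
```

View pics/zoom.png

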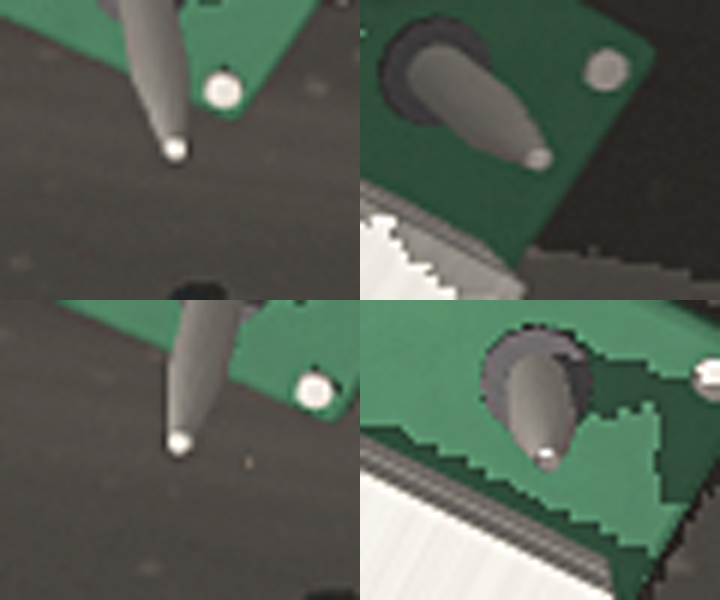

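```bash
python3 - <<'E'
from h import *
import pickle
A=pickle.load(open('wA.pkl','rb'));B=pickle.load(open('wB.pkl','rb'))
T=[tri([ray('',a,A),ray('',b,B)]) for a,b in [((362.2,303.8),(274.8,296.7)),((433.7,197.3),(335,186.7))]]
print(np.round(T,4))
for P,u in [(A,[(362.2,303.8),(433.7,197.3)]),(B,[(274.8,296.7),(335,186.7)])]:
    q=[atz('',x,.076,P) for x in u];d=q[0]-q[1];print(np.round((q[0]+q[1])/2,4),np.linalg.norm(d),np.degrees(np.arctan2(d[1],d[0])))
print(shift((.519,-.277,.12),98.5))
for c in ['top','scene']:print(c,[proj(c,np.array(t)) for t in T])
E
```

```text
[[0.574  0.0951 0.0731]
 [0.4403 0.1409 0.0732]]
[0.5059 0.117  0.076 ] 0.13938842363322085 -19.005407976392583
[0.5055 0.118  0.076 ] 0.14019274801576362 -18.83134338557863
(array([ -1.35, -41.3 ,   9.13]), np.float64(-0.0996446319245905))
top [array([229.37517835, 173.76454141]), array([201.94934343, 241.22914612])]
scene [array([273.93332266, 153.00852346]), array([223.72034734, 168.89013156])]
```

Tip spacing comes out at 140 mm as specified, tip height 73–76 mm, centre (0.506, 0.1175), yaw −19°. Now back to the plate.

```bash
python3 -m handwheel '{"grip":[-1,-1,-1,-1,-1,-1,-1,-1,-1,-1],"linear":[[0,-4,0],[-0.2,-8,0],[-0.3,-12,0],[-0.5,-16,0],[-0.6,-20,0],[-0.8,-24,0],[-1,-28,0],[-1.1,-32,0.5],[-1.2,-36,2],[-1.3,-40,4]],"dr":[[0,0,0],[0,0,0],[0,0,0],[0,0,0],[0,0,0],[0,0,0],[0,0,0],[0,0,0],[0,0,0],[0,0,0]]}'
python3 -m handwheel '{"grip":[-1,-1,-1,-1],"linear":[[0,-1.2,2],[0,-1.2,4],[0,-1.2,4],[0,-1.2,4]],"dr":[[0,0,0],[0,0,0],[0,0,0],[0,0,0]]}'
python3 - <<'E'
from h import *
im=optics.capture('wrist');P=optics.camera_params('wrist');cv2.imwrite('pics/w2.png',im)
st,rc,ce=red(im);print(rc,atz('wrist',rc[0],.039,P),atz('wrist',rc[0],.044,P))
print(shift((.519,-.277,.015),98.5))
E
```

```text
t: 3.97
tcp_pos: [0.5169, -0.2628, 0.1742]
orientation: [[-0.989, -0.146, 0.004], [-0.146, 0.989, -0.001], [-0.003, -0.002, -1.0]]
wrist_force: [0.6, 0.4, 0.3]
gripper_width: 0.0852
gripper_force: 0.0
t: 4.3
tcp_pos: [0.5172, -0.2719, 0.1323]
orientation: [[-0.989, -0.146, -0.003], [-0.146, 0.989, 0.0], [0.003, 0.001, -1.0]]
wrist_force: [0.1, -0.2, 1.3]
gripper_width: 0.0856
gripper_force: 0.0
((315.28778076171875, 201.02578735351562), (72.26024627685547, 18.782983779907227), 88.78113555908203) [ 0.5164553  -0.27854899  0.039     ] [ 0.51483561 -0.27865513  0.044     ]
(array([ 0.02, -0.53, 11.88]), np.float64(-0.009766838456641835))
```

View pics/w2.png

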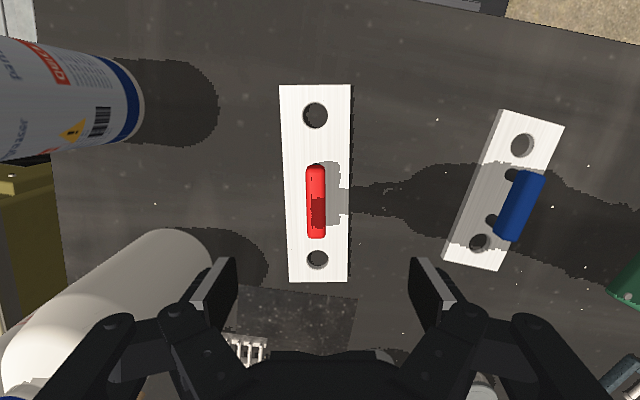

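The handle is at (315,201) between the fingers and the plate holes at (315,115) and (317,259). The bottles on the left stay clear of the fingers. Descending to grasp.

```bash
python3 -m handwheel '{"grip":[-1,-1,-1,-1,-1,-1,-1,1,1,1],"linear":[[0.1,-0.6,3],[0.1,-0.6,6],[0.1,-0.6,8.5],[0.1,-0.6,10.5],[0.1,-0.6,11.8],[0.1,-0.6,11.8],[0.1,-0.6,11.8],[0.1,-0.6,11.8],[0.1,-0.6,11.8],[0.1,-0.6,11.8]],"dr":[[0,0,0],[0,0,0],[0,0,0],[0,0,0],[0,0,0],[0,0,0],[0,0,0],[0,0,0],[0,0,0],[0,0,0]]}'
python3 -m handwheel '{"grip":[1,1,1,1,1],"linear":[[0,0,0],[0,0,0],[0,0,0],[0,0,0],[0,0,0]],"dr":[[0,0,0],[0,0,0],[0,0,0],[0,0,0],[0,0,0]]}'
```

```text
t: 5.18
tcp_pos: [0.5196, -0.277, 0.0168]
orientation: [[-0.989, -0.149, 0.003], [-0.149, 0.989, -0.001], [-0.003, -0.001, -1.0]]
wrist_force: [-0.0, 1.2, -0.2]
gripper_width: 0.0518
gripper_force: 0.0
t: 5.6
tcp_pos: [0.5189, -0.277, 0.0158]
orientation: [[-0.989, -0.149, 0.001], [-0.149, 0.989, -0.0], [-0.001, -0.001, -1.0]]
wrist_force: [-1.3, 0.5, 5.0]
gripper_width: 0.0149
gripper_force: 59.7
```

```bash
python3 -m handwheel '{"grip":[1,1,1,1,1,1,1],"linear":[[0,0,-1.5],[0,0,-4],[0,0,-7.5],[0,0,-11],[0,0,-14],[0,0,-15],[0,0,-15]],"dr":[[0,0,0],[0,0,0],[0,0,0],[0,0,0],[0,0,0],[0,0,0],[0,0,0]]}'
python3 - <<'E'
from h import *
print(shift((.506,.1175,.165),71.))
E
```

```text
t: 6.18
tcp_pos: [0.5198, -0.2772, 0.1676]
orientation: [[-0.989, -0.148, 0.006], [-0.148, 0.989, -0.001], [-0.005, -0.002, -1.0]]
wrist_force: [0.1, -0.0, -2.7]
gripper_width: 0.0152
gripper_force: 59.0
(array([-4.48, 39.23,  0.21]), np.float64(27.522997821022912))
```

```bash
python3 -m handwheel '{"grip":[1,1,1,1,1,1,1,1,1,1],"linear":[[-0.3,3,0],[-0.8,7,0],[-1.2,11,0],[-1.7,15,0],[-2.1,19,0],[-2.6,23,0],[-3.1,27,0],[-3.5,31,0],[-4,35,0],[-4.4,38.5,0]],"dr":[[0,0,2],[0,0,5],[0,0,8],[0,0,11],[0,0,14],[0,0,17],[0,0,20],[0,0,23],[0,0,26],[0,0,27.5]]}'
python3 -m handwheel '{"grip":[1,1,1],"linear":[[0,0,0],[0,0,0],[0,0,0]],"dr":[[0,0,0],[0,0,0],[0,0,0]]}'
python3 - <<'E'
from h import *
ims=[]
for c in ['top','scene','wrist']:
    im=optics.capture(c);cv2.imwrite(f'pics/{c}3.png',im);ims.append(im)
    for r in pinpoint(c,'long_plate')[:1]: print(c,r)
print(shift((.506,.1175,.1),71.))
w=cv2.resize(ims[2],(480,300));t=ims[0][120:320,120:360];s=ims[1][60:260,160:400]
cv2.imwrite('pics/m3.png',cv2.vconcat([w,cv2.resize(cv2.hconcat([t,s]),(480,200))]))
E
```

```text
t: 7.02
tcp_pos: [0.5028, 0.1122, 0.1623]
orientation: [[-0.945, 0.327, -0.005], [0.327, 0.945, -0.002], [0.004, -0.003, -1.0]]
wrist_force: [-0.0, 0.1, -2.0]
gripper_width: 0.0151
gripper_force: 59.1
t: 7.27
tcp_pos: [0.5035, 0.1099, 0.1629]
orientation: [[-0.946, 0.325, -0.005], [0.325, 0.946, -0.002], [0.004, -0.003, -1.0]]
wrist_force: [-0.3, -0.5, -2.2]
gripper_width: 0.0148
gripper_force: 59.3
top {'at': [0.4982, 0.1113, 0.1509], 'score': 0.7}
scene {'at': [0.5026, 0.1069, 0.1509], 'score': 0.93}
wrist {'at': [0.5038, 0.1089, 0.1505], 'score': 0.79}
(array([0.16, 0.8 , 6.5 ]), np.float64(-0.07338778866798634))
```

View pics/m3.png

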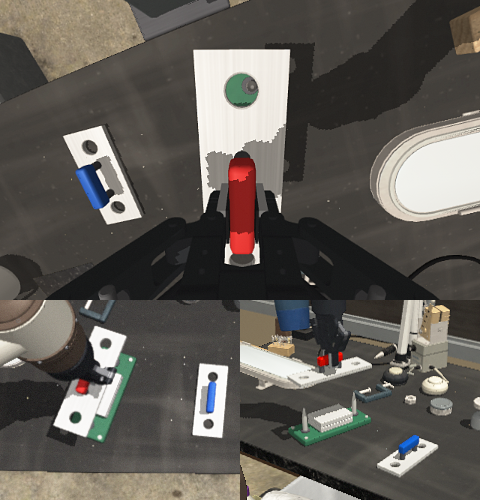

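The plate hangs level in the hand. Its near hole is at about (322,121) in the wrist picture, with the near post already visible through it. The blue plate is untouched. I'll measure where the plate sits in the hand.

```bash
python3 - <<'E'
from h import *
im=cv2.imread('pics/wrist3.png');P=optics.camera_params('wrist')
g=cv2.cvtColor(im,cv2.COLOR_BGR2GRAY);m=(g[80:165,280:365]<150).astype('uint8')
n,l,st,c=cv2.connectedComponentsWithStats(m)
i=min((k for k in range(1,n) if st[k,4]>300),key=lambda k:np.hypot(*(c[k]-[42,41])))
cn=max(cv2.findContours((l==i).astype('uint8'),0,1)[0],key=len);e=cv2.fitEllipse(cv2.convexHull(cn));uv=np.array(e[0])+[280,80];print(st[i],e,uv)
# plate edges (white/bright rows left and right)
rows=range(75,165,10)
L=[];R=[]
for v in rows:
    x=np.where(g[v,240:400]>190)[0]+240;L.append((x.min(),v));R.append((x.max()+1,v))
for z in (.155,.152):
    h=atz('w',uv,z,P);ed=[np.polyfit(*np.array([atz('w',u,z,P)[:2] for u in E]).T,1) for E in (L,R)]
    print(h,np.degrees(np.arctan([a[0] for a in ed])))
    a=np.radians(-19.);ce=h[:2]+.07*np.array([np.cos(a),np.sin(a)]);print('centre',ce)
E
```

```text
[  20   18   45   46 1602] ((41.83428955078125, 40.24284362792969), (44.27708053588867, 45.625152587890625), 168.86666870117188) [321.83428955 120.24284363]
[0.43654952 0.13215121 0.155     ] [-18.78897729 -18.66740763]
centre [0.50273582 0.10936144]
[0.4366814  0.13209654 0.152     ] [-18.78897729 -18.66740763]
centre [0.5028677  0.10930677]
```

```bash
python3 -m handwheel '{"grip":[1,1,1,1,1,1,1],"linear":[[0,0.5,0],[0,0.9,2],[0,0.9,4],[0,0.9,5.5],[0,0.9,5.8],[0,0.9,5.8],[0,0.9,5.8]],"dr":[[0,0,0],[0,0,0],[0,0,0],[0,0,0],[0,0,0],[0,0,0],[0,0,0]]}'
cat > chk.py <<'E'
from h import *
im=optics.capture('wrist');P=optics.camera_params('wrist');s=sensors.sense()
z=s['tcp_pos'][2]-.008
g=cv2.cvtColor(im,cv2.COLOR_BGR2GRAY);m=(g[80:165,280:365]<150).astype('uint8')
n,l,st,c=cv2.connectedComponentsWithStats(m)
i=min((k for k in range(1,n) if st[k,4]>300),key=lambda k:np.hypot(*(c[k]-[42,41])))
cn=max(cv2.findContours((l==i).astype('uint8'),0,1)[0],key=len);e=cv2.fitEllipse(cv2.convexHull(cn));uv=np.array(e[0])+[280,80]
a=np.radians(-19.);h=atz('w',uv,z,P)
print('hole px',uv,e[1],'centre',h[:2]+.07*np.array([np.cos(a),np.sin(a)]),'z',z)
R=np.array(s['orientation']);print('yaw y',np.degrees(np.arctan2(R[1,1],R[0,1])),'tip px',proj('w',np.array([.4397,.1405,.0745]),P))
sc=optics.capture('scene')
cv2.imwrite('pics/chk.png',cv2.vconcat([cv2.resize(im[60:220,220:420],(600,300)),cv2.resize(sc[90:220,190:330],(600,300),interpolation=cv2.INTER_CUBIC)]))
E
python3 chk.py
```

```text
t: 8.15
tcp_pos: [0.5086, 0.1191, 0.1079]
orientation: [[-0.946, 0.325, 0.001], [0.325, 0.946, 0.0], [-0.001, 0.001, -1.0]]
wrist_force: [-1.1, -0.5, -1.9]
gripper_width: 0.0152
gripper_force: 59.3
hole px [321.80477524 120.15931702] (44.277095794677734, 45.747379302978516) centre [0.50652089 0.11919532] z 0.1002931812002942
yaw y 71.04472951235299 tip px [319.02485461 117.63554753]
```

View pics/chk.png

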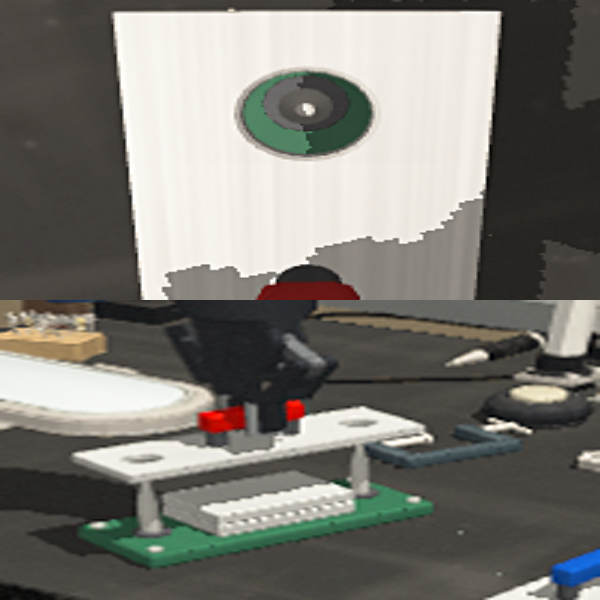

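The post tip sits in the middle of the near hole: about (322,119) against the hole centre at (322,120). In the scene view both posts stand under their holes. Lowering.

```bash
python3 -m handwheel '{"grip":[1,1,1,1,1,1,1,1],"linear":[[0,0,1],[0,0,2],[0,0,3],[0,0,3.8],[0,0,4.4],[0,0,4.7],[0,0,4.7],[0,0,4.7]],"dr":[[0,0,0],[0,0,0],[0,0,0],[0,0,0],[0,0,0],[0,0,0],[0,0,0],[0,0,0]]}'
```

```text
t: 8.92
tcp_pos: [0.508, 0.1189, 0.06]
orientation: [[-0.946, 0.325, -0.0], [0.325, 0.946, -0.0], [0.0, -0.0, -1.0]]
wrist_force: [-0.2, 0.1, -2.9]
gripper_width: 0.0149
gripper_force: 59.4
```

No contact force. The underside is about 44 mm up, so I'll go down the last few millimetres.

```bash
python3 -m handwheel '{"grip":[1,1,1,1,1],"linear":[[0,0,0.15],[0,0,0.3],[0,0,0.35],[0,0,0.35],[0,0,0.35]],"dr":[[0,0,0],[0,0,0],[0,0,0],[0,0,0],[0,0,0]]}'
```

```text
t: 9.33
tcp_pos: [0.5079, 0.119, 0.0568]
orientation: [[-0.946, 0.325, 0.0], [0.325, 0.946, 0.0], [-0.0, 0.0, -1.0]]
wrist_force: [-0.4, 0.3, -2.1]
gripper_width: 0.0149
gripper_force: 59.4
```

```bash
python3 -m handwheel '{"grip":[1,1,1,1],"linear":[[0,0,0.1],[0,0,0.15],[0,0,0.15],[0,0,0.15]],"dr":[[0,0,0],[0,0,0],[0,0,0],[0,0,0]]}'
```

```text
t: 9.67
tcp_pos: [0.508, 0.119, 0.0568]
orientation: [[-0.946, 0.325, 0.001], [0.325, 0.946, -0.0], [-0.001, 0.0, -1.0]]
wrist_force: [-3.6, -0.2, 8.2]
gripper_width: 0.0153
gripper_force: 60.9
```

Contact is felt and the plate is seated. Release and lift.

```bash
python3 -m handwheel '{"grip":[-0.5,-0.5,-0.5,-0.5,-0.5,-0.5],"linear":[[0,0,0],[0,0,0],[0,0,0],[0,0,0],[0,0,0],[0,0,0]],"dr":[[0,0,0],[0,0,0],[0,0,0],[0,0,0],[0,0,0],[0,0,0]]}'
python3 -m handwheel '{"grip":[-0.5,-0.5,-0.5,-0.5,-0.5,-0.5],"linear":[[0,0,-1.5],[0,0,-4],[0,0,-7],[0,0,-10],[0,0,-12],[0,0,-12]],"dr":[[0,0,0],[0,0,0],[0,0,0],[0,0,0],[0,0,0],[0,0,0]]}'
python3 - <<'E'
from h import *
o=[]
for c in ['scene','wrist']:
    im=optics.capture(c);o.append(im)
    print(c,pinpoint(c,'long_plate')[:1],pinpoint(c,'short_plate')[:1])
cv2.imwrite('pics/end.png',cv2.vconcat([cv2.resize(o[0][110:220,180:320],(560,300),interpolation=cv2.INTER_CUBIC),cv2.resize(o[1],(560,300))]))
E
```

```text
t: 10.17
tcp_pos: [0.5079, 0.1189, 0.055]
orientation: [[-0.946, 0.325, -0.0], [0.325, 0.946, -0.0], [0.0, -0.0, -1.0]]
wrist_force: [0.3, -0.3, -0.2]
gripper_width: 0.0641
gripper_force: 0.0
t: 10.67
tcp_pos: [0.5106, 0.12, 0.1801]
orientation: [[-0.946, 0.324, 0.009], [0.324, 0.946, 0.004], [-0.008, 0.007, -1.0]]
wrist_force: [0.9, 0.4, 0.4]
gripper_width: 0.0647
gripper_force: 0.0
scene [{'at': [0.5083, 0.1157, 0.0409], 'score': 0.78}] [{'at': [0.4931, -0.1067, 0.0012], 'score': 0.94}]
wrist [{'at': [0.5056, 0.1184, 0.0467], 'score': 0.68}] [{'at': [0.4928, -0.1031, -0.0012], 'score': 0.81}]
```

View pics/end.png

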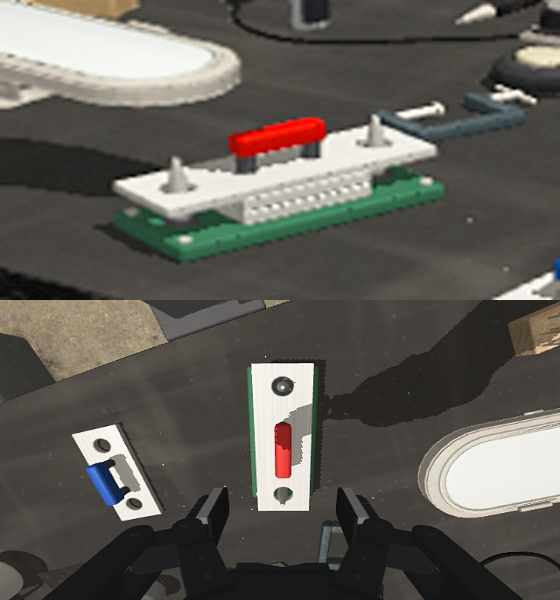

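Both posts stick up through the holes, at (175,175) and (375,130) in the scene crop. The plate lies flat along the clamp, the gripper is clear and the blue plate has not moved.

```bash
python3 -c "
from cell import arm;print(arm.sign_off())"
```

```text
the job is handed in; nothing more can be done
None
```

The long red-handled plate is on both posts, flat on the mould and released, the blue-handled plate was left where it lay, and the job was handed in at about 11 s (no verdict was returned).

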